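# Couple the ring holder onto its ball stand

## Task

Lift the ring holder and lower its socket over the ball of the stand, then push it down until it snaps fully home and sits flat on the stand's disc, with the lever still up. Then press the latch lever all the way down to lock it and let go; press gently, no harder than the parts need, and leave the other things on the bench where they are.

Things in the scene. Friction and masses are not known exactly. Their poses are not given: they have to be found in the camera images.
- head_center (a point): Centre of the loose ring holder's grip, 27 mm above its flat underside on the socket's axis (z, up). Upright aluminium block, 44 mm wide in y (flat parallel sides: grasp across y), x from -27 to +21 mm, 46 mm high, 0.28 to 0.43 kg. A steel ring sticks out at -x (40 mm wide, to -73 mm), at +x the latch lever over two low toes (to +42 mm). Alone on the ball before it has snapped, it tips.
- head: The ring holder again, origin at the centre of its underside, where the socket opens: an eight-sided bore 26 mm across, 34 mm deep. Two sprung jaws in it first touch the ball 18 mm above home; a push of 5 to 11 N beyond the weight takes them past the ball's middle (9 mm above home), then they pull it down: keep hold and go slowly. Over 60 N of contact between holder and stand does damage.
- latch_lever (a joint): Angle of the latch lever on the holder, rad: 0 = fully up (tilted 37 degrees), 0.65 = fully down (level). Starts between 0 and 0.12. It stays where it is left; pressing its pad takes 5 to 15 N, depending on the angle; past the stop the force only rises. Its tongue slides under the ball; it cannot go fully down unless the ball is fully home.
- lever_pad (a point): Point on top of the lever's black ribbed thumb pad (16 mm wide, 34 mm long), 8 mm from its outer end. Pivot axis: along y through x = +25, z = +1 mm of head_center. The point is at x = +61, z = +14 mm of head_center with the lever level, x = +46, z = +33 mm fully up: pressed straight down it moves 19 mm down and 15 mm outward.
- stand: Fixed stand, dark steel foot of 92 mm diameter, origin at the centre of its underside on the bench, z up. Round about z: the holder may be put on at any yaw. On its axis a column carries a level aluminium disc of 92 mm diameter, faced with thin rubber, and, upright on that, a steel ball of 24 mm diameter on a 12 mm neck.
- sleeve_top (a point): Point on the stand's axis, 40 mm above the bench, at the top of the sleeve in which the column is clamped. The disc's top is anywhere from 60 to 90 mm above the bench, different each time and not reported: see or feel it. The ball's centre is 21 mm above the disc's top. Home: the holder's underside lies flat on the disc, head_center 27 mm above the disc's top.
- oil_bottle: bystander: small white bottle with yellow cap, 26 mm diameter, 59 mm high; origin at the centre of its underside
- timer: bystander: white timer lying flat, 60x68x19 mm; origin at the centre of its underside
- petri_1: bystander: petri dish, 61 mm diameter, 16 mm high; origin at the centre of its underside
- swab_box: bystander: small white box, 54x67x60 mm; origin at the centre of its underside
- beaker: bystander: clear beaker, 52 mm diameter, 70 mm high; origin at the centre of its underside
- slide_pack: bystander: small pale box, 28x78x22 mm; origin at the centre of its underside
- stain_bottle: bystander: brown bottle with black cap, 52 mm diameter, 116 mm high; origin at the centre of its underside
Not all that is in view belongs to the job. Of the things like the head, leave any that is green; of the rest the larger one is meant.

How it is judged:
On the way:
1. the holder has snapped home, its underside resting on the disc, with its lever still up (above half-way) (horizontal distance between head_center and stand below 0.004 m and contact force between head and column_c1 above 0.3 N and z of head_center in the frame of column below 0.09 m and angle between head_center's own z axis and vertical below 0.06 rad and value of joint latch_lever below 0.3 rad), for 0.2 s.
At the end, for the whole second after the job is handed in: The lever is down (joint above 0.58 rad of 0.65), the holder is home on the ball with its underside on the disc (within 3 mm), on the stand's axis within 4 mm, upright within 3 degrees, at rest and released (value of joint latch_lever above 0.58 rad and horizontal distance between head_center and stand below 0.004 m and angle between head_center's own z axis and vertical below 0.05 rad and linear speed of head below 0.02 m/s and z of head_center in the frame of column below 0.09 m); the robot touches nothing.
It fails at once if holder and stand pressed together with more than 60 N (contact force between head and stand above 60 N).
It fails at once if a bystander was moved more than 20 mm (distance of any of oil_bottle, timer, petri_1, swab_box, beaker, slide_pack, stain_bottle from where it was at the start of the episode above 0.02 m).
It also fails if it takes over 72 s, if anything falls off the work surface, if the arm or the gripper's body presses on something with over 40 N, if the wrist force passes 120 N, or if a joint passes its speed limit or range.

## Robot

A 6-joint arm with a two-finger parallel gripper is mounted at the origin on a cart in front of the work surface, level with it; the furniture and walls round the work are solid. World frame = base frame: x ahead of the robot, y to its left, z up, the work surface at z = 0. Lengths are in m, angles in rad, forces in N, time in s.
With the tool pointing down it reaches from about 0.3 to 0.85 m from the base axis. Payload 5.4 kg.
Tool frame: the origin (TCP) lies at the centre of the arm's flange, where the gripper is bolted on; the fingertips stand 173 mm ahead of it and the grasp point (between the pads) lies 155 mm ahead of it; z points along the fingers, y is the line along which they close (so a half turn about z gives the same grasp; the last joint's range is limited). The gripper opens to 85 mm and grips with 20 to 120 N. Pads are 22 mm wide; open, the fingers measure 114 mm over their backs; the gripper's body (76 mm by 85 mm) begins 54 mm behind the grasp point. The pads swing forward as they close: fully open they stand 13 mm farther back than shut.
Start: joints at [-1.326, 0.158, 1.597, -0, 1.386, -0.21], TCP at [0.253, -0.517, 0.405] pointing down, gripper open.
Joint ranges: [-2.91, 2.91], [-0.94, 2.29], [0.18, 2.7], [-1.29, 4.43], [0.17, 2.64], [-3, 3]. Speed limits (rad/s): [2.57, 2.57, 3.14, 3.14, 3.14, 3.14].

## Interface

Orientations are given as a unit quaternion [x, y, z, w].
In Python, from plant import sensors, eyes, close_job, nets gives the robot as it stands. The module is installed in compiled form; this text tells all that it offers.
- The arm moves only by the tool drive_tool, never from a script. Its argument "motion" is a list that holds one entry, the list of rows, each a list of 7 numbers: the finger opening in mm, from 0 to 85.4, then the shift along the tool's x, y, z in mm, then the turn, a rotation vector about the tool's x, y, z in rad. In form: [[[fingers, x, y, z, rx, ry, rz], ...]]. A call has 1 to 12 rows; each row is the pose to reach, as a shift and turn from the pose commanded when the call began, along the tool's axes at that moment; what a row does not reach only later rows make up. A row lasts 1/10 s, in which the tool goes at most 50 mm and 8.59 degrees, less where a joint would pass 70% of its speed; a pose out of reach is approached as far as the arm can. A call with a gripper value outside its range is refused whole. The fingers move at their own pace and stop on an object; the grip force is fixed at half the most. Time passes only in rows, so rows that repeat a pose let the fingers close. It gives the time, the measured TCP pose, the force, the opening and the grip force at its end, in the units of the state.
- sensors.observe(): the state, without advancing time (a new reading comes with each control period).
- eyes.camera(name): name is "scene" or "top" or "wrist"; returns a dict with "frame" (400x640x3 uint8, red, green, blue), "vfov" (degrees; the focal length in pixels is half the picture's height over the tangent of half this angle, whatever the lens; pixels are square), "cx", "cy" (the principal point, pixels), "rvec" (rotation vector, rad) and "tvec" (3), from world to camera coordinates, as OpenCV has them; the wrist camera has in their place "hand_eye" (4x4, takes a point from camera to tool coordinates, whose origin is the TCP and whose axes are the flange's). Camera axes: x right, y down, z forward; pixel columns grow to the right and rows downward; lengths in m; the calibration is good to about 2 mm. A picture is of the moment at which its call begins: read the wrist's pose just before it. There is no depth.
- close_job(): hands the job in; it is judged then, once.
Trained networks look in a picture, given as the dict that the camera call returned (one of the last four; its "shot" number tells which), for a name from the list of things; names that differ only in an ending like _2 or _b are one class to them, and where a whole thing is asked for, a point or a joint stands for the part that bears it (a point fixed in the world has none). Each returns a list of dicts, best first, with "score" (0 to 1); they miss things now and then, are a little off and sometimes report something else, mostly with a low value. They report only what shows in the picture. A call takes as long as a camera call. They do not tell look-alikes from the thing itself.
- nets.search_frame(picture, query): "bbox" ([left, top, width, height] in pixels, round what is visible of it).
- nets.silhouettes(picture, query): "pixels" (400x640 bool, what is visible of it) and "bbox" ([left, top, width, height] in pixels, round what is visible of it).
- nets.spot_point(picture, query): "at" ([column, row] in pixels: a listed point, or the origin of a listed thing).
The state is a dict: "time": time; "joint_pos": joint angles; "dq": joint speeds; "joint_torque": joint torques, N m; "eef_pos": TCP position; "tool_rot": TCP orientation; "contact_force": force on the tool from outside, world axes, zero at the start; "moment": the same for the moment, N m; "width": opening from 0.0 (shut) to 1.0 (fully open); "finger_force": force on a finger pad.
Only numpy, scipy, OpenCV 4.12 (cv2) and the standard library are available. Lean on these libraries where they do the work, as an engineer would, in place of code of your own. Each camera call takes 0.05 s, during which the arm holds its last target. There are 200 camera calls.

## Working session

There is one attempt and no reset: what is moved stays moved. The work goes in short steps, Python scripts to look and compute and a tool call to move; the robot and the scene stay as the last step left them, time stands still between calls to the robot, and variables do not carry over. Pictures are saved under pics/ and viewed, at most 10 in all, crops included, and the job is handed in when it is done.

Besides the shell and the picture viewer there is one more tool, called after "Emit:" as name(argument=value, ...), one argument or row to a line, values as JSON. drive_tool: Moves the arm, as the interface text tells. Its arguments: {"type":"object","properties":{"motion":{"type":"array","items":{"type":"array","items":{"type":"array","items":{"type":"number"}}}}},"required":["motion"]}

```bash
mkdir -p pics
cat > h.py <<'E'
import numpy as np, cv2
from scipy.spatial.transform import Rotation as R
from plant import sensors, eyes, close_job, nets
def cam(name):
    s=sensors.observe(); p=eyes.camera(name); f=200/np.tan(np.radians(p["vfov"])/2)
    K=np.array([[f,0,p["cx"]],[0,f,p["cy"]],[0,0,1]])
    if "rvec" in p:
        Rm=cv2.Rodrigues(np.array(p["rvec"],float))[0]; t=np.array(p["tvec"],float).ravel()
    else:
        T=np.eye(4); T[:3,:3]=R.from_quat(s["tool_rot"]).as_matrix(); T[:3,3]=s["eef_pos"]
        W=np.linalg.inv(T@np.array(p["hand_eye"])); Rm=W[:3,:3]; t=W[:3,3]
    return p,(K,Rm,t)
def ray(c,uv):
    K,Rm,t=c; d=Rm.T@np.linalg.inv(K)@np.array([uv[0],uv[1],1.]); return -Rm.T@t, d/np.linalg.norm(d)
def tri(obs):
    A=np.zeros((3,3));b=np.zeros(3)
    for c,uv in obs:
        o,d=ray(c,uv);P=np.eye(3)-np.outer(d,d);A+=P;b+=P@o
    x=np.linalg.solve(A,b); return x,[np.linalg.norm((np.eye(3)-np.outer(ray(c,uv)[1],ray(c,uv)[1]))@(x-ray(c,uv)[0])) for c,uv in obs]
def atz(c,uv,z):
    o,d=ray(c,uv); return o+d*(z-o[2])/d[2]
def proj(c,X):
    K,Rm,t=c; q=K@(Rm@np.asarray(X)+t); return q[:2]/q[2]
def save(p,n,box=None,s=1):
    im=p["frame"][:,:,::-1]
    if box: im=im[box[1]:box[3],box[0]:box[2]]
    cv2.imwrite(f"pics/{n}.png",cv2.resize(im,None,fx=s,fy=s,interpolation=cv2.INTER_CUBIC))
E
python3 - <<'E'
from h import *
s=sensors.observe(); print(s)
ims=[]
for n in ["scene","top"]:
    p,c=cam(n); ims.append(p["frame"]); print(n,ray(c,(320,200)))
    for q in ["head","latch_lever","stand"]:
        print(q,[(np.round(r["score"],2),np.round(r["bbox"])) for r in nets.search_frame(p,q)[:5]])
    for q in ["head_center","head","lever_pad","stand","sleeve_top"]:
        print(q,[(np.round(r["score"],2),np.round(r["at"],1)) for r in nets.spot_point(p,q)[:5]])
    save(p,n)
E
```

```text
{'time': 0.0, 'joint_pos': array([-1.32608525e+00,  1.59032152e-01,  1.59824371e+00, -1.56002038e-05,
        1.38622415e+00, -2.10093533e-01]), 'dq': array([ 0.00099154, -0.0007733 , -0.00244815, -0.00170838, -0.00033506,
       -0.00165224]), 'joint_torque': array([-1.58940289e-03, -3.95999658e+01, -3.31431663e+01, -3.93018790e-04,
        8.38529959e-03,  2.20086707e-05]), 'eef_pos': array([ 0.25250124, -0.51627307,  0.40372034]), 'tool_rot': array([ 9.74254558e-01,  2.25448769e-01, -2.41712645e-05, -9.53402087e-04]), 'contact_force': array([-0.39241665, -0.12820462, -0.55393616]), 'moment': array([ 0.03166831, -0.01183241, -0.00807773]), 'finger_force': 0.0, 'width': 1.0008265866431445}
scene (array([-0.09692573, -0.71518971,  0.47116024]), array([ 0.67119423,  0.58720136, -0.45242997]))
head [(np.float64(0.97), array([322., 284.,  79.,  43.])), (np.float64(0.65), array([400., 254.,  35.,  25.])), (np.float64(0.57), array([272., 181.,  32.,  36.]))]
latch_lever [(np.float64(0.71), array([322., 287.,  22.,  27.])), (np.float64(0.53), array([298., 182.,   4.,  11.])), (np.float64(0
[... 975 characters left out ...]
0.,  10.]))]
stand [(np.float64(0.61), array([324., 208.,  41.,  41.])), (np.float64(0.38), array([364., 126.,  16.,  27.])), (np.float64(0.29), array([296., 222.,   9.,  16.]))]
head_center [(np.float64(0.97), array([256.1, 195. ])), (np.float64(0.75), array([409.9, 219.7])), (np.float64(0.57), array([399.3, 287.1]))]
head [(np.float64(0.87), array([261.6, 201.3])), (np.float64(0.74), array([397.1, 282.6])), (np.float64(0.73), array([408. , 219.7])), (np.float64(0.24), array([296.9, 174.6]))]
lever_pad [(np.float64(0.67), array([386. , 297.9])), (np.float64(0.62), array([254. , 177.3]))]
stand [(np.float64(0.84), array([344.4, 232. ]))]
sleeve_top [(np.float64(0.55), array([342.5, 228.1]))]
```

View pics/scene.png

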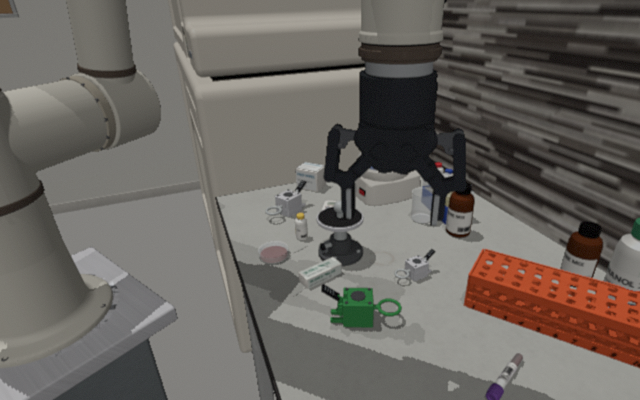

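View pics/top.png

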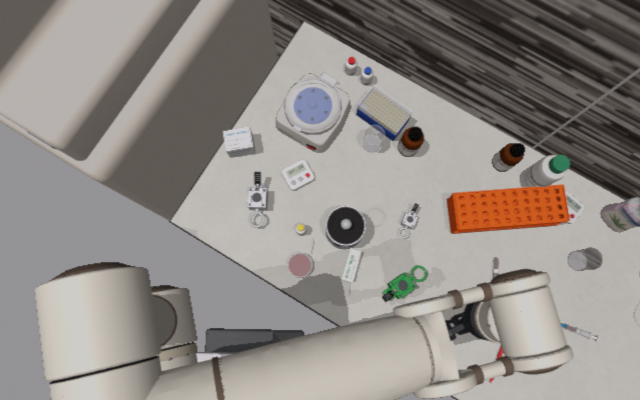

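Scene picture: the head candidates are grey at (290,203), a smaller grey at (418,266) and green at (358,305). The stand is at (340,240). In the top picture they are at (257,197), (410,220) and (401,285), with the stand at (345,228). The target is the larger grey one: it spans 50 px from above against 37 px for the small one, with its lever pointing away (up in the image). I'll check this with a crop and triangulate.

Run:
```python
from h import *
ps,cs=cam("scene"); pt,ct=cam("top")
for n,a,b in [("big hc",(289.6,202.9),(256.1,195)),("big o",(290.1,211.3),(261.6,201.3)),("small hc",(417.8,263.2),(409.9,219.7)),("green",(356.4,303.5),(399.3,287.1)),
 ("stand",(338.8,250.6),(344.4,232)),("sleeve",(342.1,235.3),(342.5,228.1)),("pad",(302.8,181.8),(257,174))]:
    print(n,*[np.round(v,4) for v in tri([(cs,a),(ct,b)])])
for uv in [(257,174),(258,197),(259,222)]: print(np.round(atz(ct,uv,0.03),4))
for q in ["oil_bottle","timer","petri_1","swab_box","beaker","slide_pack","stain_bottle"]:
    print(q,[(round(float(r["score"]),2),np.round(atz(ct,r["at"],0.0),3)) for r in nets.spot_point(pt,q)[:2]])
a=ps["frame"][160:260,230:380]; b=pt["frame"][150:250,220:370]
im=np.vstack([cv2.resize(a,(450,300),interpolation=2),cv2.resize(b,(450,300),interpolation=2)])
cv2.imwrite("pics/crop.png",im[:,:,::-1])
```

```text
big hc [ 0.5227 -0.0758  0.017 ] [0.0017 0.0017]
big o [ 0.51   -0.0883  0.0031] [0.0017 0.0017]
small hc [ 0.4691 -0.4507  0.0278] [0.0003 0.0003]
green [ 0.3095 -0.4245  0.0308] [0.0017 0.0017]
stand [ 0.4375 -0.2934  0.0101] [0.0011 0.0011]
sleeve [ 0.4456 -0.2906  0.0404] [0.0033 0.0033]
pad [ 0.566  -0.0821  0.0592] [0.0004 0.0004]
[ 0.5736 -0.0785  0.03  ]
[ 0.5164 -0.0835  0.03  ]
[ 0.4554 -0.0886  0.03  ]
oil_bottle [(0.65, array([ 0.446, -0.189,  0.   ])), (0.43, array([ 0.353, -0.301,  0.   ]))]
timer [(0.76, array([ 0.577, -0.172,  0.   ]))]
petri_1 [(0.88, array([ 0.358, -0.193,  0.   ])), (0.27, array([ 0.452, -0.294,  0.   ]))]
swab_box []
beaker [(0.65, array([ 0.662, -0.368,  0.   ]))]
slide_pack [(0.97, array([ 0.352, -0.313,  0.   ])), (0.19, array([ 0.513, -0.082,  0.   ]))]
stain_bottle [(0.72, array([ 0.649, -0.451,  0.   ])), (0.64, array([ 0.655, -0.031,  0.   ]))]
```

View pics/crop.png

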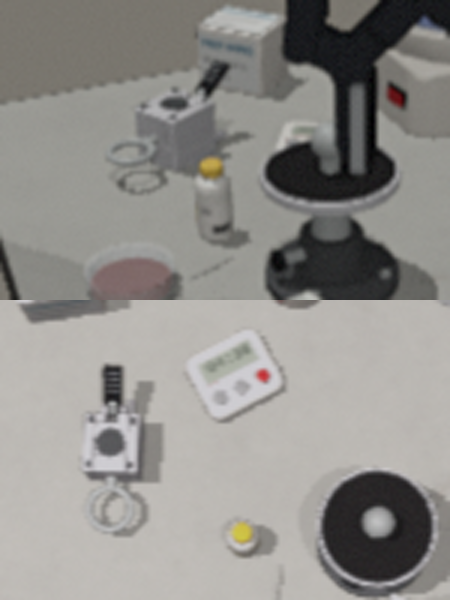

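The crop confirms it. The target is the larger grey holder at about (0.517,-0.083), with the lever raised towards +x and a yaw of about 4°. I'll move above it for a close look.

Emit:
drive_tool(
  motion=[
    [[85,21,-14,1,0,0,0.02],[85,60,-38,3,0,0,0.05],[85,100,-63,5,0,0,0.09],[85,141,-90,7,0,0,0.12],[85,184,-117,9,0,0,0.16],[85,227,-145,11,0,0,0.2],[85,269,-172,13,0,0,0.23],[85,312,-199,15,0,0,0.27],[85,351,-224,17,0,0,0.3],[85,385,-246,18,0,0,0.33],[85,411,-262,19,0,0,0.36],[85,428,-273,20,0,0,0.37]],
  ],
)

```text
time: 2.55
eef_pos: [0.5179, -0.0812, 0.3848]
tool_rot: [0.999, 0.043, 0.0, -0.0]
contact_force: [-0.4, 0.0, -1.0]
width: 1.0
finger_force: 0.0
```

Run:
```python
from h import *
p,c=cam("wrist"); s=sensors.observe(); print(s["time"],np.round(s["eef_pos"],4),np.round(R.from_quat(s["tool_rot"]).as_matrix(),3),s["contact_force"])
pt,ct=cam("top"); ps,cs=cam("scene")
print(p["hand_eye"])
for q in ["head_center","head","lever_pad","stand","sleeve_top"]:
    print(q,[[(round(float(r["score"]),2),np.round(r["at"],1)) for r in nets.spot_point(x,q)[:3]] for x in (p,pt,ps)])
r=nets.silhouettes(p,"head"); print([(x["score"],x["bbox"]) for x in r])
save(p,"w1")
im=np.vstack([cv2.resize(ps["frame"][160:270,260:380],(480,440),interpolation=2)]); cv2.imwrite("pics/stand.png",im[:,:,::-1])
```

```text
2.6 [ 0.5185 -0.0797  0.3846] [[ 0.996  0.087  0.001]
 [ 0.087 -0.996  0.002]
 [ 0.001 -0.002 -1.   ]] [-0.8481743   1.52899162 -0.14004574]
[[-3.73810372e-04 -9.55188442e-01 -2.95998142e-01  7.47114796e-02]
 [ 9.99999489e-01 -7.88868560e-05 -1.00831162e-03  4.41255217e-04]
 [ 9.39777246e-04 -2.95998368e-01  9.55187983e-01  3.06604913e-02]
 [ 0.00000000e+00  0.00000000e+00  0.00000000e+00  1.00000000e+00]]
head_center [[(0.75, array([325.6, 169.1]))], [(0.84, array([410.4, 218.7])), (0.79, array([400.5, 287.8])), (0.62, array([257.3, 196.1]))], [(0.8, array([289.9, 204.6])), (0.68, array([416.6, 263.6])), (0.6, array([355.2, 305.8]))]]
head [[(0.97, array([326. , 163.9])), (0.2, array([328.8, 122.3]))], [(0.89, array([257.9, 201.2])), (0.77, array([399. , 285.6])), (0.64, array([405.2, 219.4]))], [(0.96, array([356.5, 319.5])), (0.72, array([410.9, 276.4])), (0.71, array([288.5, 212.1]))]]
lever_pad [[(0.86, array([328. , 124.5])), (0.5, array([408.8, 234.3]))], [(0.63, array([415.7, 205.2])), (0.6, array([384.4, 298. ])), (0.59, array([295. , 176.3]))], [(0.78, array([327.5, 290.2])), (0.62, array([433.7, 252.5])), (0.4, array([300.2, 181.3]))]]
stand [[(0.59, array([500. , 240.7]))], [(0.81, array([344.8, 230. ]))], [(0.91, array([339.1, 250.4])), (0.27, array([292.9, 203.5]))]]
sleeve_top [[(0.79, array([519.1, 257.6]))], [(0.79, array([345.8, 229.3]))], [(0.89, array([341.2, 237.7]))]]
[(0.96, [589.6, 325.7, 46.1, 45.4]), (0.73, [298.5, 114.0, 53.2, 120.5]), (0.59, [616.9, 219.5, 23.1, 49.8])]
```

View pics/w1.png

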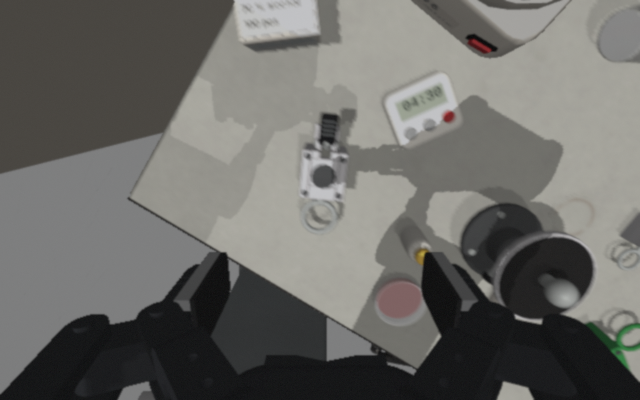

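View pics/stand.png

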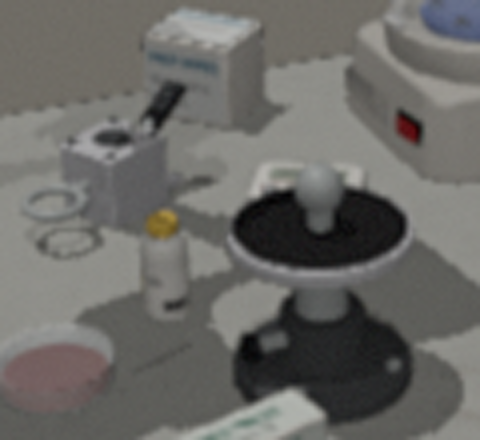

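The wrist view shows the holder's block top at about (324,175), the lever at (328,128) and the stand's ball at (562,291). In the scene crop the ball is near scene pixel (340,207). Next I triangulate the ball and the holder.

Run:
```python
from h import *
p,c=cam("wrist");pt,ct=cam("top"); ps,cs=cam("scene")
print("ball",*tri([(cs,(340,206.8)),(ct,(346,224)),(c,(562,291))]), tri([(cs,(340,206.8)),(c,(562,291))]),tri([(cs,(340,206.8)),(ct,(346,224))]))
print("sleeve",*tri([(cs,(341.7,236.5)),(ct,(344.5,228.7)),(c,(519,257.6))]))
print("stand",*tri([(cs,(339,250.5)),(ct,(344.6,231)),(c,(500,240.7))]))
print("hc",*tri([(cs,(289.8,203.7)),(ct,(256.7,195.5)),(c,(325.6,169.1))]))
# bright block top in wrist
g=p["frame"][100:240,280:370].astype(int); m=(g.min(2)>170).astype(np.uint8)
n,l,st,ce=cv2.connectedComponentsWithStats(m); k=1+st[1:,4].argmax(); ys,xs=np.where(l==k)
r=cv2.minAreaRect(np.c_[xs+280,ys+100].astype(np.float32)); print(st[k],r)
b=cv2.boxPoints(r); print(np.round(b,1)); W=np.array([atz(c,q,0.046) for q in b]); print(np.round(W,4), W.mean(0))
print("circle",atz(c,(324,176),0.046),"pad",atz(c,(328,124.5),0.06))
for q in ["oil_bottle","timer"]:
    print(q,[atz(c,r["at"],0) for r in nets.spot_point(p,q)[:1]])
save(p,"w1c",(270,90,380,250),4)
```

```text
ball [ 0.4439465  -0.29305285  0.10671022] [np.float64(0.000748514097953808), np.float64(0.0007199418206880602), np.float64(0.0011194075367559476)] (array([ 0.44467308, -0.29258923,  0.10681669]), [np.float64(0.0007828970453113632), np.float64(0.0007828970453112201)]) (array([ 0.44302924, -0.29306907,  0.10747774]), [np.float64(0.00012841450814685888), np.float64(0.00012841450814667468)])
sleeve [ 0.44245018 -0.29403173  0.0410211 ] [np.float64(0.001691666258214994), np.float64(0.001196881424902737), np.float64(0.0006262205446694219)]
stand [ 0.44210959 -0.29203961  0.00567232] [np.float64(0.0027869799818119314), np.float64(0.002894854877867076), np.float64(0.0020785952150411784)]
hc [ 0.51751255 -0.08129722  0.02072328] [np.float64(0.002468527177684679), np.float64(0.004907609886134389), np.float64(0.003651427079303837)]
[ 28  78  27  23 336] ((321.0792236328125, 189.20791625976562), (26.26898193359375, 19.900745391845703), 5.710592269897461)
[[307.  197.8]
 [309.  178. ]
 [335.1 180.6]
 [333.2 200.4]]
[[ 0.4905 -0.0677  0.046 ]
 [ 0.5106 -0.0682  0.046 ]
 [ 0.5101 -0.0934  0.046 ]
 [ 0.49   -0.0933  0.046 ]] [ 0.50028341 -0.08066025  0.046     ]
circle [ 0.51374643 -0.08236972  0.046     ] pad [ 0.56367563 -0.0817733   0.06      ]
oil_bottle [array([ 0.43967317, -0.18713817,  0.        ])]
timer [array([ 0.57996811, -0.17788395,  0.        ])]
```

View pics/w1c.png

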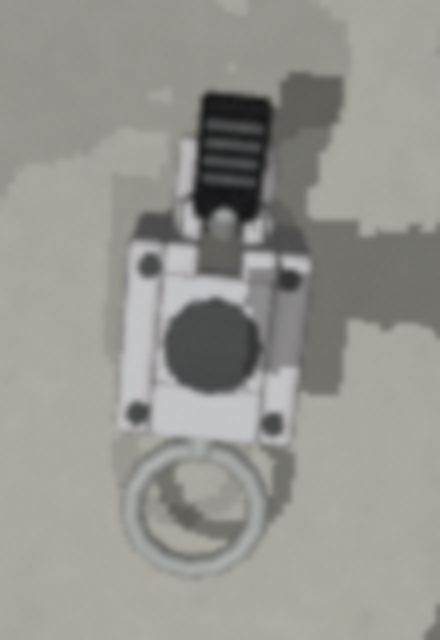

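The crop shows block-top corners at wrist pixels (303,150), (347.5,154), (343,201) and (299.5,197.5), with the axis circle at (323,176). Next: the pose in tool axes.

Run:
```python
from h import *
p,c=cam("wrist"); s=sensors.observe(); T=R.from_quat(s["tool_rot"]).as_matrix()
C=np.array([atz(c,q,0.046) for q in [(303.2,150),(347.5,154.2),(343.3,200.7),(299.5,197.5)]]); print(np.round(C,4))
print("size",np.linalg.norm(C[0]-C[1]),np.linalg.norm(C[3]-C[2]),np.linalg.norm(C[0]-C[3]))
d=(C[0]-C[3])+(C[1]-C[2]); e=(C[0]-C[1])+(C[3]-C[2]); y1=np.arctan2(d[1],d[0]);y2=np.arctan2(-e[0],e[1]);print("yaws",y1,y2)
yaw=(y1+y2)/2; ax=C.mean(0)+0.003*np.array([np.cos(yaw),np.sin(yaw),0]); print("axis",ax,"circle",atz(c,(323,176.2),0.046))
print("tool yaw",np.arctan2(T[1,0],T[0,0]),"eef",s["eef_pos"],"axis in tool mm",1e3*T.T@(np.r_[ax[:2],0.182]-s["eef_pos"]))
```

```text
[[ 0.537  -0.0609  0.046 ]
 [ 0.5366 -0.1025  0.046 ]
 [ 0.4905 -0.1032  0.046 ]
 [ 0.4902 -0.0603  0.046 ]]
size 0.041654967922448785 0.042923654004651195 0.04686247320557283
yaws 0.0011508298386011331 -0.0011240591723044493
axis [ 0.51659651 -0.08172887  0.046     ] circle [ 0.51347902 -0.08138522  0.046     ]
tool yaw 0.08486173096785626 eef [ 0.51715465 -0.08324857  0.38469742] axis in tool mm [ -0.42799349  -1.55624587 202.69746074]
```

Emit:
drive_tool(
  motion=[
    [[70,0,0,20,0,0,0.04],[70,0,-1,50,0,0,0.085],[70,0,-1,80,0,0,0.085],[70,0,-1,105,0,0,0.085],[70,0,-1,120,0,0,0.085],[70,0,-1,120,0,0,0.085]],
  ],
)

```text
time: 4.4
eef_pos: [0.5159, -0.0818, 0.2622]
tool_rot: [1.0, -0.0, -0.003, -0.001]
contact_force: [-0.7, 0.4, 0.1]
width: 0.816
finger_force: 0.0
```

Run:
```python
from h import *
S=[]
for i in range(6):
    p,c=cam("wrist"); s=sensors.observe(); S.append(np.r_[s["eef_pos"],R.from_quat(s["tool_rot"]).as_rotvec(),s["contact_force"]])
S=np.array(S); print(np.round(S.mean(0),4),np.round(S.std(0),4)); print(np.round(S[:,:3],4))
save(p,"w2")
```

```text
[ 5.1740e-01 -8.2400e-02  2.6550e-01  2.0939e+00 -2.0000e-04  3.0000e-03
  9.9800e-02 -5.0670e-01  5.4970e-01] [4.000e-04 1.000e-04 8.000e-04 2.341e+00 2.000e-04 1.300e-03 3.007e-01
 4.221e-01 4.093e-01]
[[ 0.5167 -0.0821  0.2639]
 [ 0.5172 -0.0824  0.2651]
 [ 0.5176 -0.0825  0.2658]
 [ 0.5177 -0.0825  0.2661]
 [ 0.5177 -0.0825  0.2662]
 [ 0.5176 -0.0825  0.2661]]
```

View pics/w2.png

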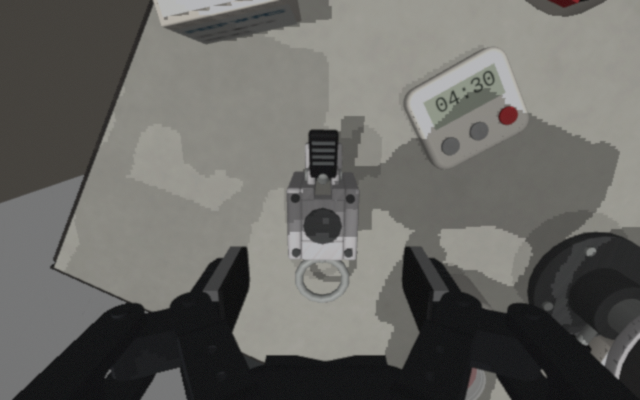

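Run:
```python
from h import *
p,c=cam("wrist"); s=sensors.observe(); T=R.from_quat(s["tool_rot"]).as_matrix(); print(s["eef_pos"],"toolyaw",np.arctan2(T[1,0],T[0,0]),"tilt",T[:,2],"f",c[0][0,0])
C=np.array([atz(c,q,0.046) for q in [(288,184),(357.5,184),(357.5,261),(288,261)]])
print(np.round(C,4),C.mean(0)+[.003,0,0],"circle",atz(c,(322.5,226),0.046),"ringtip",[atz(c,(321.5,302),z) for z in(.02,.03)])
print(nets.spot_point(p,"lever_pad")[:1],nets.spot_point(p,"head_center")[:1])
g=p["frame"]
print("col profile u=342",g[170:275:1,342].mean(1).astype(int)); print("row 250",g[250,275:370].mean(1).astype(int))
```

```text
[ 0.51748845 -0.082439    0.26586013] toolyaw -0.00012543135049027045 tilt [ 1.99349561e-03 -8.19919367e-04 -9.99997677e-01] f 331.6840194966996
[[ 0.54   -0.0609  0.046 ]
 [ 0.54   -0.1021  0.046 ]
 [ 0.4891 -0.1035  0.046 ]
 [ 0.4891 -0.0592  0.046 ]] [ 0.51754109 -0.08139185  0.046     ] circle [ 0.51315496 -0.08123358  0.046     ] ringtip [array([ 0.44030182, -0.08003842,  0.02      ]), array([ 0.44735864, -0.0801775 ,  0.03      ])]
[{'at': [323.8, 146.4], 'score': 0.69}] [{'at': [323.3, 207.4], 'score': 0.58}]
col profile u=342 [ 87  88  89  84  83  83  82  82  79  73  71  70  73  71  72  73  74  75
  84  97 100 101 100  99  98  97  96  97  98  94  93  98 101 101 101 101
 101 101 101 101 102 108 119 123 123 123 122 122 121 121 120 118 114 111
 109 106 101 106 110 113 113 117 117 118 117 118 131 150 156 152 142 137
 148 155 158 159 159 158 158 156 155 152 151 150 149 147 146 143 143 147
 139 117  99 103 117 130 139 145 149 152 151 150 149 146 142]
row 250 [151 151 152 152 153 152 153 153 153 154 153 151 143 135 160 174 162 116
  78  67  67  66  64  63  65  86 124 163 179 181 180 181 182 183 182 182
 183 183 183 183 182 183 182 181 179 179 180 182 183 183 182 181 181 181
 181 180 181 182 181 180 181 180 181 182 183 182 175 155 132 123  95  72
  64  64  62  65  77 117 161 166 150 137 141 150 152 152 152 153 152 152
 151 152 153 152 152]
```

Emit:
drive_tool(
  motion=[
    [[70,-1,-1,15,0,0,0],[70,-1,-1,35,0,0,0],[70,-1,-1,55,0,0,0],[70,-1,-1,70,0,0,0],[70,-1,-1,79,0,0,0],[70,-1,-1,82,0,0,0],[70,-1,-1,82,0,0,0],[40,-1,-1,82,0,0,0],[30,-1,-1,82,0,0,0],[30,-1,-1,82,0,0,0],[30,-1,-1,82,0,0,0],[30,-1,-1,82,0,0,0]],
  ],
)

```text
time: 6.05
eef_pos: [0.5167, -0.0815, 0.1838]
tool_rot: [1.0, -0.0, 0.001, 0.0]
contact_force: [-0.2, 1.0, 5.5]
width: 0.506
finger_force: 62.6
```

Emit:
drive_tool(
  motion=[
    [[30,0,0,-8,0,0,0],[30,0,0,-30,0,0,0],[30,0,0,-60,0,0,0],[30,0,10,-90,0,0,0],[30,-10,30,-120,0,0,0],[30,-20,60,-145,0,0,0],[30,-32,93,-160,0,0,0],[30,-44,128,-165,0,0,0],[30,-56,162,-165,0,0,0],[30,-66,190,-165,0,0,0],[30,-71,206,-165,0,0,0],[30,-73,211,-165,0,0,0]],
  ],
)

```text
time: 7.25
eef_pos: [0.4422, -0.2932, 0.3471]
tool_rot: [1.0, -0.001, -0.001, -0.001]
contact_force: [-0.6, 0.5, -4.1]
width: 0.504
finger_force: 62.2
```

Run:
```python
from h import *
for i in range(3): p,c=cam("wrist")
ps,cs=cam("scene"); pt,ct=cam("top"); s=sensors.observe()
print(s["time"],s["eef_pos"],R.from_quat(s["tool_rot"]).as_matrix()[:,0],s["contact_force"],s["width"],s["finger_force"])
a=cv2.resize(p["frame"],(480,300),interpolation=cv2.INTER_AREA); b=cv2.resize(ps["frame"][130:270,260:420],(320,280),interpolation=2);d=cv2.resize(pt["frame"][160:300,280:440],(320,280),interpolation=2)
im=np.zeros((580,640,3),np.uint8); im[:300,:480]=a; im[300:,:320]=b; im[300:,320:]=d
cv2.imwrite("pics/over.png",im[:,:,::-1])
for q in ["head_center","head"]: print(q,[[(round(float(r["score"]),2),np.round(r["at"],1)) for r in nets.spot_point(x,q)[:4]] for x in (p,pt,ps)])
```

```text
7.5 [ 0.44338511 -0.2910845   0.3474214 ] [ 9.99999235e-01  1.19501279e-03 -3.20052305e-04] [-0.50082747  0.9661622  -4.33252923] 0.5062835901003523 62.235177755355835
head_center [[(0.78, array([324.5, 273.9])), (0.77, array([458.3, 301.7])), (0.73, array([502.1, 140.4])), (0.23, array([223.7, 250.1]))], [(0.79, array([409.1, 217.5])), (0.55, array([397.3, 288.4])), (0.51, array([347. , 215.6]))], [(0.88, array([417.2, 264.7])), (0.81, array([340. , 167.9])), (0.6, array([359.2, 305.4]))]]
head [[(0.86, array([324.1, 247. ])), (0.67, array([493.1, 144.4])), (0.65, array([445.1, 290.2]))], [(0.86, array([406.5, 220.2])), (0.62, array([395.8, 282.6])), (0.57, array([347. , 220.6]))], [(0.72, array([412.2, 273.6])), (0.72, array([358.3, 318.8])), (0.69, array([338.5, 182.4]))]]
```

View pics/over.png

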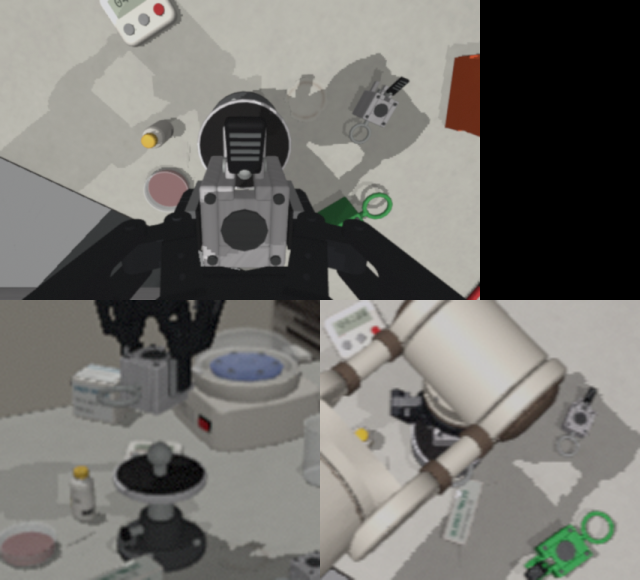

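The mosaic shows the holder held square with its lever up over the disc. In the scene view the ball sits below it, near (339,207). For a precise alignment I'll measure the disc's rim in the wrist view and the ball in the scene view.

Run:
```python
from h import *
p,c=cam("wrist"); ps,cs=cam("scene"); s=sensors.observe(); print(s["eef_pos"])
g=cv2.cvtColor(p["frame"],cv2.COLOR_RGB2GRAY)
for r in (170,180,190,200,210): print(r,"L",255,g[r,255:290],"R",365,g[r,365:400])
S=cv2.cvtColor(ps["frame"],cv2.COLOR_RGB2GRAY)
print("scene ball"); print(S[196:222,326:354])
print("proj ball",proj(cs,[.444,-.293,.107]),proj(cs,[.445,-.293,.107]),proj(cs,[.444,-.293,.108]), "disc z sens wrist",proj(c,[.444,-.293+.046,.086]),proj(c,[.444,-.293-.046,.086]))
for q in [(0,.046),(0,-.046),(.046,0)]: print(q,proj(c,[.444+q[0],-.293+q[1],.086]),proj(c,[.444+q[0],-.293+q[1],.080]))
```

```text
[ 0.44311497 -0.2920781   0.34773954]
170 L 255 [183 182 182 181 183 183 182 182 181 181 180 175 163 165 185 184 146  84
  41  34  36  36  36  36  36  37  35  36  37  37  36  35  38  38  36] R 365 [ 26  26  27  25  27  27  28  28  28  28  30  28  33  45  83 126 149 146
 131 121 123 122 122 123 123 123 123 123 123 123 123 122 122 122 121]
180 L 255 [184 184 184 184 183 183 183 183 181 179 183 189 170 114  58  37  36  36
  35  36  33  35  35  33  36  36  35  36  36  37  34  35  35  34  37] R 365 [ 30  29  27  30  31  31  29  30  30  30  29  28  28  30  31  29  31  50
  96 141 146 131 124 123 124 123 122 122 122 122 123 123 123 122 123]
190 L 255 [185 185 185 185 185 184 183 184 192 208 199 149  79  39  35  32  36  36
  36  34  36  35  34  35  37  35  37  36  35  36  34  34  36  36  36] R 365 [ 31  30  29  32  30  29  31  28  30  32  29  30  29  30  29  26  29  29
  34  64 111 143 138 118 120 125 125 124 122 123 123 123 122 123 123]
200 L 255 [182 183 182 182 182 181 180 180 184 196 207 183 107  44  36  36  37  35
  34  35  35  34  36  34  35  36  38  37  36  35  36  35  37  36  36] R 3
[... 3171 characters left out ...]
  24  27  30  28  24  23  19  14   8   9   8  19   8
   16  18  14  11  18  17  21  15  13  13]
 [ 27  30  27  23  24  27  28  28  26  20  22  19  17  16   9  19  15  18
   20  19  15  13  13  10  19  20  20  18]
 [ 26  25  22  23  22  21  25  27  15  16  20  15  20  19  11  17  14  14
   12  13  22  23   9  10  15  14  14  12]]
proj ball [340.34947939 206.80552628] [340.66598686 206.60712478] [340.34063015 206.34518161] disc z sens wrist [263.70446905 196.46420484] [389.49117933 196.51725634]
(0, 0.046) [263.70446905 196.46420484] [265.13506002 194.02212425]
(0, -0.046) [389.49117933 196.51725634] [388.01874532 194.07317108]
(0.046, 0) [326.66911533 133.02580577] [326.6454844  131.99065699]
```

Run:
```python
from h import *
from scipy.optimize import least_squares
p,c=cam("wrist"); ps,cs=cam("scene"); pt,ct=cam("top"); s=sensors.observe(); print(s["eef_pos"])
g=cv2.cvtColor(p["frame"],cv2.COLOR_RGB2GRAY).astype(float)
P=[]
for r in range(164,214,2):
    for sgn,rng in ((1,range(300,250,-1)),(-1,range(372,410))):
        v=[g[r,u] for u in rng]
        if r>206: rng=list(rng)[25:] if sgn==1 else list(rng)[7:]; v=[g[r,u] for u in rng]
        k=next((i for i in range(len(v)-1) if v[i]<80<=v[i+1]),None)
        if k is None: continue
        u0,u1=rng[k],rng[k+1]; P.append((u0+(u1-u0)*(80-v[k])/(v[k+1]-v[k]),r))
P=np.array(P)
for z in (.084,.086,.088):
    W=np.array([atz(c,q,z)[:2] for q in P])
    f=lambda x:np.hypot(*(W-x[:2]).T)-x[2]
    o=least_squares(f,[.444,-.292,.044],loss="soft_l1",f_scale=5e-4); print(z,np.round(o.x,4),np.std(f(o.x)))
# 1-D: x from scene ball u=339.5..340 given y
for u in (339.5,340): 
    b=[proj(cs,[x,-.2922,.107])[0]-u for x in (.44,.446)]; print(u,"x",.44-.006*b[0]/(b[1]-b[0]))
```

```text
[ 0.44302885 -0.29224222  0.34772631]
0.084 [ 0.4432 -0.2923  0.0433] 0.003240684469056387
0.086 [ 0.4439 -0.2923  0.043 ] 0.0032126692273151676
0.088 [ 0.4445 -0.2923  0.0426] 0.0031846540105073076
339.5 x 0.44237271917005166
340 x 0.4439476920038393
```

Emit:
drive_tool(
  motion=[
    [[30,0.7,0,10,0,0,0],[30,0.7,0,22,0,0,0],[30,0.7,0,32,0,0,0],[30,0.7,0,38,0,0,0],[30,0.7,0,42,0,0,0],[30,0.7,0,42,0,0,0],[30,0.7,0,42,0,0,0],[30,0.7,0,45,0,0,0],[30,0.7,0,48,0,0,0],[30,0.7,0,51,0,0,0],[30,0.7,0,51,0,0,0],[30,0.7,0,51,0,0,0]],
  ],
)

```text
time: 9.25
eef_pos: [0.4437, -0.2922, 0.2966]
tool_rot: [1.0, -0.0, -0.0, -0.0]
contact_force: [0.3, -0.2, -4.2]
width: 0.507
finger_force: 62.2
```

Emit:
drive_tool(
  motion=[
    [[30,0,0,2,0,0,0],[30,0,0,4,0,0,0],[30,0,0,6,0,0,0],[30,0,0,7,0,0,0],[30,0,0,7,0,0,0]],
  ],
)

```text
time: 9.75
eef_pos: [0.4436, -0.2922, 0.2894]
tool_rot: [1.0, -0.0, -0.0, -0.0]
contact_force: [0.2, 0.2, -4.0]
width: 0.514
finger_force: 62.2
```

Emit:
drive_tool(
  motion=[
    [[30,0,0,1,0,0,0],[30,0,0,2,0,0,0],[30,0,0,3,0,0,0],[30,0,0,3,0,0,0],[30,0,0,3,0,0,0]],
  ],
)

```text
time: 10.25
eef_pos: [0.4438, -0.2921, 0.2869]
tool_rot: [1.0, -0.0, 0.0, -0.0]
contact_force: [-0.1, 1.9, -0.0]
width: 0.507
finger_force: 62.8
```

Emit:
drive_tool(
  motion=[
    [[30,0,0,1,0,0,0],[30,0,0,2,0,0,0],[30,0,0,3,0,0,0],[30,0,0,4,0,0,0],[30,0,0,4,0,0,0]],
  ],
)

```text
time: 10.75
eef_pos: [0.4443, -0.2925, 0.2836]
tool_rot: [1.0, -0.0, 0.001, 0.001]
contact_force: [2.5, 2.9, 1.1]
width: 0.509
finger_force: 62.9
```

Emit:
drive_tool(
  motion=[
    [[30,0,0,1,0,0,0],[30,0,0,2,0,0,0],[30,0,0,3,0,0,0],[30,0,0,4,0,0,0],[30,0,0,4,0,0,0]],
  ],
)

```text
time: 11.25
eef_pos: [0.4436, -0.2922, 0.2778]
tool_rot: [1.0, -0.0, 0.0, 0.0]
contact_force: [4.0, 0.4, -4.8]
width: 0.51
finger_force: 62.3
```

Emit:
drive_tool(
  motion=[
    [[30,0,0,1,0,0,0],[30,0,0,2,0,0,0],[30,0,0,3,0,0,0],[30,0,0,4,0,0,0],[30,0,0,4,0,0,0]],
  ],
)

```text
time: 11.75
eef_pos: [0.4432, -0.292, 0.2732]
tool_rot: [1.0, -0.0, -0.001, -0.001]
contact_force: [1.6, -0.7, -11.9]
width: 0.508
finger_force: 62.4
```

Emit:
drive_tool(
  motion=[
    [[30,0,0,0.5,0,0,0],[30,0,0,1,0,0,0],[30,0,0,1.5,0,0,0],[30,0,0,2,0,0,0],[30,0,0,2,0,0,0]],
  ],
)

```text
time: 12.25
eef_pos: [0.4435, -0.2921, 0.2723]
tool_rot: [1.0, -0.0, -0.0, -0.0]
contact_force: [-2.3, -0.2, -9.1]
width: 0.507
finger_force: 62.4
```

Emit:
drive_tool(
  motion=[
    [[30,0,0,0.3,0,0,0],[30,0,0,0.6,0,0,0],[30,0,0,0.6,0,0,0],[30,0,0,0.6,0,0,0]],
  ],
)

```text
time: 12.65
eef_pos: [0.4436, -0.2922, 0.272]
tool_rot: [1.0, -0.0, -0.0, -0.0]
contact_force: [-3.4, 1.2, -7.0]
width: 0.506
finger_force: 62.5
```

Emit:
drive_tool(
  motion=[
    [[30,0,0,0.4,0,0,0],[30,0,0,0.8,0,0,0],[30,0,0,1.2,0,0,0],[30,0,0,1.2,0,0,0],[30,0,0,1.2,0,0,0]],
  ],
)

```text
time: 13.15
eef_pos: [0.444, -0.2922, 0.2711]
tool_rot: [1.0, -0.0, 0.0, -0.0]
contact_force: [0.9, 3.8, -6.5]
width: 0.502
finger_force: 62.7
```

Emit:
drive_tool(
  motion=[
    [[30,0,0,0.4,0,0,0],[30,0,0,0.8,0,0,0],[30,0,0,1.2,0,0,0],[30,0,0,1.2,0,0,0],[30,0,0,1.2,0,0,0]],
  ],
)

```text
time: 13.65
eef_pos: [0.4439, -0.2925, 0.2702]
tool_rot: [1.0, -0.0, 0.0, 0.0]
contact_force: [-0.1, 3.4, -0.9]
width: 0.507
finger_force: 63.3
```

Emit:
drive_tool(
  motion=[
    [[30,0,0,0.4,0,0,0],[30,0,0,0.8,0,0,0],[30,0,0,1,0,0,0],[30,0,0,1,0,0,0],[30,0,0,1,0,0,0]],
  ],
)

```text
time: 14.15
eef_pos: [0.444, -0.2925, 0.2702]
tool_rot: [1.0, -0.0, 0.0, 0.0]
contact_force: [-3.2, 5.9, 5.8]
width: 0.503
finger_force: 64.2
```

Emit:
drive_tool(
  motion=[
    [[50,0,0,0,0,0,0],[60,0,0,0,0,0,0],[70,0,0,0,0,0,0],[70,0,0,0,0,0,0],[70,0,0,-20,0,0,0],[70,0,0,-45,0,0,0],[70,0,0,-75,0,0,0],[70,0,0,-90,0,0,0],[70,0,0,-90,0,0,0]],
  ],
)

```text
time: 15.05
eef_pos: [0.4443, -0.293, 0.3612]
tool_rot: [1.0, -0.0, 0.002, 0.002]
contact_force: [-0.4, -0.3, -0.4]
width: 0.822
finger_force: 0.0
```

Run:
```python
from h import *
for i in range(3): p,c=cam("wrist")
ps,cs=cam("scene"); pt,ct=cam("top"); s=sensors.observe()
print(s["time"],s["eef_pos"],R.from_quat(s["tool_rot"]).as_matrix()[:,2],s["contact_force"])
b=cv2.resize(ps["frame"][140:270,270:410],(420,390),interpolation=2)
im=np.zeros((400,800,3),np.uint8); im[:, :380]=p["frame"][:,130:510]; im[:390,380:]=b
cv2.imwrite("pics/home.png",im[:,:,::-1])
print([[(round(float(r["score"]),2),np.round(r["at"],1)) for r in nets.spot_point(x,"lever_pad")[:4]] for x in (p,ps)])
print([[(round(float(r["score"]),2),np.round(r["at"],1)) for r in nets.spot_point(x,"head_center")[:4]] for x in (p,ps)])
h=np.array([.4438,-.2923,.113])
for n,d in (("hc",(0,0,0)),("padup",(.046,0,.033)),("paddown",(.061,0,.014)),("tcorner",(-.027,.022,.019)),("tc2",(-.027,-.022,.019)),("tc3",(.021,.022,.019)),("tc4",(.021,-.022,.019)),("bot",(-.027,-.022,-.027))): print(n,np.round(proj(c,h+d),1),np.round(proj(cs,h+d),1))
```

```text
15.3 [ 0.44333452 -0.29189261  0.35678702] [-0.00230577  0.00239281 -0.99999448] [ 0.15027711 -0.13352094 -0.61270647]
[[(0.78, array([329. , 139.6])), (0.74, array([530.8, 112.7])), (0.41, array([424.6, 340.9]))], [(0.66, array([355.1, 180.7]))]]
[[(0.77, array([325.3, 206.4])), (0.67, array([493.7, 139. ])), (0.59, array([455.5, 299.5]))], [(0.93, array([420.2, 262.9])), (0.83, array([357.7, 305.7])), (0.79, array([339.6, 207.1]))]]
hc [325.4 204.5] [339.9 204. ]
padup [325.3 144.8] [354.  180.2]
paddown [325.4 114.3] [358.4 186.3]
tcorner [291.7 253.2] [321.7 197.3]
tc2 [359.2 253.2] [340.3 203.6]
tc3 [289.3 182.2] [337.4 188.3]
tc4 [361.5 182.2] [355.7 194.1]
bot [353.5 225.7] [340.7 225.4]
```

View pics/home.png

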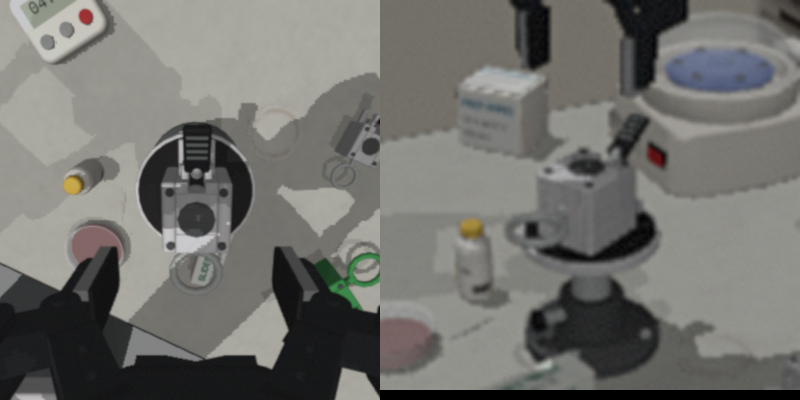

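The picture shows the holder flat on the disc with its lever up, and it matches the predicted home projections to within 2 px. I'll close the fingers and go above the pad.

Emit:
drive_tool(
  motion=[
    [[30,10,0,0,0,0,0],[0,30,0,0,0,0,0],[0,45,0,0,0,0,0],[0,54,0,0,0,0,0],[0,54,0,5,0,0,0],[0,54,0,12,0,0,0],[0,54,0,18,0,0,0],[0,54,0,20,0,0,0],[0,54,0,20,0,0,0],[0,54,0,20,0,0,0],[0,54,0,20,0,0,0]],
  ],
)

```text
time: 16.6
eef_pos: [0.4977, -0.2924, 0.3391]
tool_rot: [1.0, -0.0, 0.0, 0.0]
contact_force: [-0.8, 0.1, 0.5]
width: 0.005
finger_force: 0.0
```

Run:
```python
from h import *
s=sensors.observe(); print(s["time"],s["eef_pos"],s["contact_force"],s["width"])
```

```text
16.6 [ 0.49768844 -0.29241478  0.33912418] [-0.79935326  0.07792191  0.49978835] 0.005058572249346943
```

Emit:
drive_tool(
  motion=[
    [[0,0,0,4,0,0,0],[0,0,0,9,0,0,0],[0,0,0,13,0,0,0],[0,0,0,15,0,0,0],[0,0,0,17,0,0,0],[0,0,0,19,0,0,0],[0,0,0,19,0,0,0]],
  ],
)

```text
time: 17.3
eef_pos: [0.4984, -0.2923, 0.3211]
tool_rot: [1.0, -0.0, 0.001, 0.0]
contact_force: [0.9, 2.2, 4.8]
width: -0.003
finger_force: 2.5
```

Emit:
drive_tool(
  motion=[
    [[0,0,0,1.5,0,0,0],[0,0,0,3,0,0,0],[0,0,0,4.5,0,0,0],[0,0,0,6,0,0,0],[0,0,0,6,0,0,0]],
  ],
)

```text
time: 17.8
eef_pos: [0.5, -0.2925, 0.3174]
tool_rot: [1.0, -0.0, 0.005, 0.002]
contact_force: [6.2, 2.9, 10.1]
width: -0.002
finger_force: 5.3
```

Emit:
drive_tool(
  motion=[
    [[0,1,0,1.5,0,0,0],[0,2,0,3,0,0,0],[0,3,0,4.5,0,0,0],[0,3.5,0,6,0,0,0],[0,3.5,0,6,0,0,0]],
  ],
)

```text
time: 18.3
eef_pos: [0.5035, -0.2927, 0.3112]
tool_rot: [1.0, -0.0, 0.005, 0.002]
contact_force: [6.0, 1.7, 8.9]
width: -0.002
finger_force: 4.5
```

Emit:
drive_tool(
  motion=[
    [[0,1,0,1.5,0,0,0],[0,2,0,3,0,0,0],[0,3,0,4.5,0,0,0],[0,3.5,0,6,0,0,0],[0,3.5,0,6,0,0,0]],
  ],
)

```text
time: 18.8
eef_pos: [0.5065, -0.2928, 0.3045]
tool_rot: [1.0, -0.0, 0.004, 0.002]
contact_force: [4.6, 0.5, 7.3]
width: 0.003
finger_force: 3.3
```

Going well. Continue to level, at TCP z of about 0.300.

Emit:
drive_tool(
  motion=[
    [[0,0.5,0,1,0,0,0],[0,1,0,2,0,0,0],[0,1,0,3,0,0,0],[0,1,0,3.5,0,0,0],[0,1,0,3.5,0,0,0]],
  ],
)

```text
time: 19.3
eef_pos: [0.5074, -0.2929, 0.3009]
tool_rot: [1.0, -0.0, 0.004, 0.002]
contact_force: [4.7, 0.1, 6.9]
width: 0.002
finger_force: 3.2
```

Emit:
drive_tool(
  motion=[
    [[0,0,0,0.7,0,0,0],[0,0,0,1.4,0,0,0],[0,0,0,2,0,0,0],[0,0,0,2,0,0,0]],
  ],
)

```text
time: 19.7
eef_pos: [0.5077, -0.293, 0.3003]
tool_rot: [1.0, -0.0, 0.004, 0.002]
contact_force: [3.6, 2.2, 13.6]
width: -0.001
finger_force: 6.6
```

Emit:
drive_tool(
  motion=[
    [[0,0,0,0.5,0,0,0],[0,0,0,0.8,0,0,0],[0,0,0,0.8,0,0,0]],
  ],
)

```text
time: 20.0
eef_pos: [0.5078, -0.2931, 0.3001]
tool_rot: [1.0, -0.0, 0.004, 0.002]
contact_force: [2.9, 2.6, 15.1]
width: 0.001
finger_force: 7.8
```

Emit:
drive_tool(
  motion=[
    [[0,0,0,-3,0,0,0],[0,0,0,-8,0,0,0],[0,0,0,-20,0,0,0],[0,0,0,-45,0,0,0],[0,-20,0,-75,0,0,0],[0,-40,0,-90,0,0,0],[0,-50,0,-90,0,0,0],[0,-50,0,-90,0,0,0]],
  ],
)

```text
time: 20.8
eef_pos: [0.4549, -0.2923, 0.3851]
tool_rot: [1.0, -0.001, -0.0, -0.0]
contact_force: [-0.1, 0.6, -0.6]
width: -0.001
finger_force: 0.0
```

Run:
```python
from h import *
for i in range(3): p,c=cam("wrist")
ps,cs=cam("scene"); s=sensors.observe()
print(s["time"],s["eef_pos"],s["contact_force"])
b=cv2.resize(ps["frame"][140:270,270:410],(420,390),interpolation=2)
im=np.zeros((400,800,3),np.uint8); im[:, :380]=p["frame"][:,130:510]; im[:390,380:]=b
cv2.imwrite("pics/done.png",im[:,:,::-1])
print([[(round(float(r["score"]),2),np.round(r["at"],1)) for r in nets.spot_point(x,"lever_pad")[:4]] for x in (p,ps)])
h=np.array([.4438,-.2923,.113])
for n,d in (("hc",(0,0,0)),("padup",(.046,0,.033)),("paddown",(.061,0,.014)),("tc1",(-.027,.022,.019)),("tc4",(.021,-.022,.019)),("levend",(.069,0,.014))): print(n,np.round(proj(c,h+d),1),np.round(proj(cs,h+d),1))
```

```text
21.0 [ 0.45593905 -0.29204629  0.38401511] [-0.35508625 -0.67279485  0.31316359]
[[(0.98, array([331., 131.])), (0.72, array([511.6, 123.9])), (0.53, array([325.6, 207.6]))], [(0.75, array([320.9, 290.9])), (0.62, array([431.6, 251.7])), (0.45, array([355.8, 187.6]))]]
hc [326. 208.] [339.9 204. ]
padup [325.9 157.2] [354.  180.2]
paddown [325.9 129.8] [358.4 186.3]
tc1 [296.2 251.1] [321.7 197.3]
tc4 [357.5 188.8] [355.7 194.1]
levend [325.9 117.7] [360.7 184.9]
```

View pics/done.png

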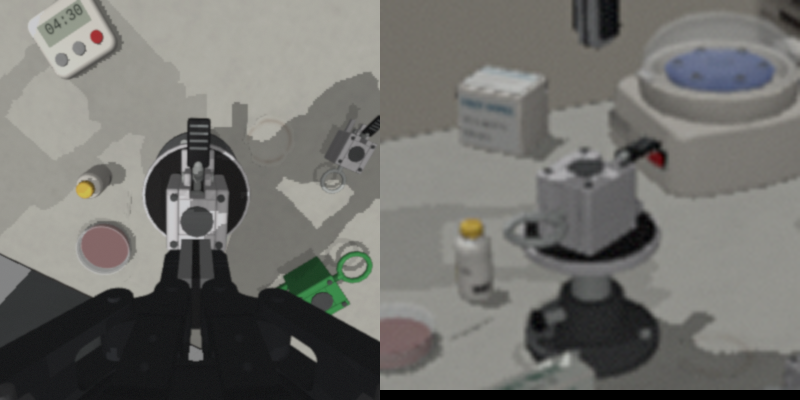

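The lever end is at wrist row 118, against 117.7 predicted for fully down. The holder is flat on the disc and the gripper is clear, so I'm handing in.

```bash
python3 -c "
from plant import close_job
print(close_job())"
```

```text
the job is handed in; nothing more can be done
None
```

The ring holder is snapped home and sitting flat on the stand's disc; its lever was pressed fully down (about 15 N at most) and released, and I handed the job in at about 21 s of robot time, with no verdict returned.

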